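# Hold a tree-core mount in the cut-off jig for sawing

## Robot

A 7-joint arm with a two-finger parallel gripper is mounted at the origin on a cart in front of the work surface, level with it; the furniture and walls round the work are solid. World frame = base frame: x ahead of the robot, y to its left, z up, the work surface at z = 0. Lengths are in mm, angles in rad, forces in N, time in s.
With the tool pointing down it reaches from about 425 to 950 mm from the base axis. Payload 16.7 kg.
Tool frame: the origin (TCP) lies between the finger pads, 19 mm behind the fingertips; this is the grasp point; z points along the fingers, y is the line along which they close (so a half turn about z gives the same grasp; the last joint's range is limited). The gripper opens to 94 mm and grips with 3 to 60 N. Pads are 16 mm wide; open, the fingers measure 119 mm over their backs; the gripper's body (75 mm by 177 mm) begins 78 mm behind the grasp point.
Start: joints at [-1.298, 0.426, 0.074, 1.606, -0.034, 1.111, -0.067], TCP at [276.347, 615.799, 224.267] pointing down, gripper open.
Joint ranges: [-2.85, 2.85], [-0.5, 2.14], [-1.23, 1.37], [0.21, 2.46], [-1.02, 4.16], [0.16, 2.05], [-2.73, 2.73]. Speed limits (rad/s): [1.89, 1.89, 2.39, 2.39, 3.01, 3.01, 3.01].

## Interface

Orientations are given as a unit quaternion [x, y, z, w].
In Python, from station import manip, camera, calibration gives the robot as it stands.
- The arm moves only by the tool apply_moves, never from a script. Its argument "moves" is a list of rows, each an object of numbers: "hand": the finger opening in m, from 0 to 0.094; "x", "y", "z": the shift along the world's x, y, z in m; "roll": the turn about the world's z in rad. A call has exactly 8 rows; each row is the pose to reach, as a shift and turn from the pose commanded when the call began; what a row does not reach only later rows make up. A row lasts 1/12 s, in which the tool goes at most 41.7 mm and 7.16 degrees, less where a joint would pass 70% of its speed; a pose out of reach is approached as far as the arm can. A call with a gripper value outside its range is refused whole. The fingers move at their own pace and stop on an object; "grip_force" is the grip in N (left out, the last holds). Time passes only in rows, so rows that repeat a pose let the fingers close, or fill a call up. It gives the time, the measured TCP pose, the force, the opening and the grip force at its end, in the units of the state.
- manip.observe(): the state, without advancing time (a new reading comes with each control period).
- camera(name): name is "side" or "top" or "wrist"; returns (picture, depth): 400x640x3 uint8, red, green, blue; 400x640 float32, mm along the optical axis (not along the pixel's ray), 0 where there is no reading.
- calibration(name): a dict with "vfov" (degrees; the focal length in pixels is half the picture's height over the tangent of half this angle, whatever the lens; pixels are square), "cx", "cy" (the principal point, pixels), "R" (3x3) and "t" (3): a world point X has camera coordinates R X + t. Camera axes: x right, y down, z forward; pixel columns grow to the right and rows downward; lengths in mm; the calibration is good to about 2 mm. A picture is of the moment at which its call begins: read the wrist's pose just before it. calibration takes no time and is no camera call; for the wrist camera it gives the pose at the moment of the call.
- manip.close_job(): hands the job in; it is judged then, once.
The state is a dict: "time_s": time; "joints": joint angles; "qd": joint speeds; "joint_efforts": joint torques, N m; "tcp_pos": TCP position; "ee_rot": TCP orientation; "ft_force": force on the tool from outside, world axes, zero at the start; "ft_torque": the same for the moment, N m; "finger_gap": opening from 0.0 (shut) to 1.0 (fully open); "gripper_force": force on a finger pad.
Only numpy, scipy, OpenCV 4.12 (cv2) and the standard library are available. Lean on these libraries where they do the work, as an engineer would, in place of code of your own. Each camera call takes 0.05 s, during which the arm holds its last target. There are 200 camera calls.

## Task

Get the long wooden core mount ready to be sawn to length in the cut-off jig: swing the raised flip stop all the way down and lay the mount flat on the jig's board, core side up, with its back flush along the fence and its end up against the flip stop. Finish while holding it there for the saw: keep one firm diagonal push on the mount, down onto the board and back into the fence together, on the flip stop's side of the saw slot with the fingers well clear of the slot. Do not shift the clamped stop block, whose place sets the length, and leave the offcut, the saw, the vial and the stand tube where they are.

Things in the scene. Friction and masses are not known exactly. Their poses are not given: they have to be found in the camera images.
- jig: Cut-off jig, fixed on the worktop, turned up to 0.2 rad. Origin under its centre, on the worktop; x points from its open front (robot's side) to the fence at the back, y along the fence to the left, z up. A 3 mm wide saw slot runs in x across board and fence. Two microscopes up to 0.38 m high stand left and right of the work (about y > 0.36 and y < -0.29): pass over them.
- board: Plywood board of the jig on which the mount is to lie, 150 (x) x 260 (y) mm, top 21 mm above the worktop. Same origin and axes as the jig.
- fence: Aluminium fence along the back of the board: front face at jig x = +12 mm, 60 mm deep, 260 mm long, top 51 mm above the worktop. Beside the saw slot two thin steel guide cheeks stand on it, tops 77 mm above the worktop. Same origin and axes as the jig.
- kerf (a point): The saw slot where it meets the front face of the fence, at the level of the board's top. Axes as the jig's; the slot runs along x. The flip stop lies to its +y side, 70 to 110 mm away.
- stop_clamp (a point): Top of the black clamp knob of the stop block on the fence, 77 mm above the worktop, at jig x = +56 mm. The block is 36 mm long in y and clamped: it gives way only to more than about 60 N along the fence. The flip stop's hinge pin runs along jig y at jig x = +28 mm, 67 mm above the worktop, at this point's jig y.
- flip_stop (a joint): Hinge angle of the flip stop, rad: 0 = fully down (on its end stop), positive = swung up; 0.9 to 1.5 at the start. Stiff (0.05 N m): it stays where it is left. A steel hook 10 mm thick in y, centred at stop_clamp's jig y: a bar reaches 53 mm from the pin towards the robot, and from its outer 30 mm a plate drops to 3 mm above the board (jig x = -25 to +5 mm when down).
- stop_face (a point): Point on the face of the flip stop's plate that the end of the mount must touch; the face looks to the stop's -y. It moves with the flip stop; when the stop is down it lies 10 mm above the board, 20 mm in front of the fence's face, axes as the jig's.
- mount: The long core mount: a loose wooden stick 28 (x) x 150 (y, long) x 20 (z) mm, about 60 g, a narrow ringed core along the middle of its top. Origin at the centre of its underside. It starts flat on the worktop in front of the jig, core up. Either end and either side will do. A firm hold is 10 to 20 N; friction on the board takes part of it, so push back at least as much as down.
- offcut: Bystander: a short piece of the same kind of stick, 28 x 46 x 20 mm. Origin at the centre of its underside.
- saw: Bystander: a razor saw lying behind the jig, about 280 mm long in y, wooden handle to -y. Origin below its blade.
- vial: Bystander: a small glass vial with white cap, 21 mm across, 54 mm high, left of the jig. Origin at the centre of its underside.
- stand_tube: Bystander: a tall white stand tube, 32 mm across, 122 mm high, right of the jig. Origin at the centre of its underside.
- stop_tab (a point): Point on the top face of the flip stop's bar, 40 mm out from the hinge pin; it moves with the stop. While the stop is up this face looks back, away from the robot: push there from behind towards the robot and follow it over and down in an arc about the pin (pressing straight down on the raised stop jams it). 72 mm above the worktop when fully down.
Not all that is in view belongs to the job. Of the things that look like the mount, the smaller one is meant.

How it is judged (in metres and radians):
At the end, for the whole second after the job is handed in: Flip stop down (0.06 rad); mount flat on the board, core up, along the fence (2 mm, 0.015 rad), its end within 2.5 mm of the flip stop; pushed by the fingers (over 4 N) so that it bears on fence and on board with over 2 N each for the last second; TCP 22 mm or more from the slot, on the stop's side (value of joint flip_stop below 0.06 rad and y of mount in the frame of stop_face between -0.0775 and -0.0735 m and x of mount in the frame of jig between -0.004 and 0 m and z of mount in the frame of jig between 0.019 and 0.0225 m and angle between the y axis of mount and the y axis of jig, either way round below 0.015 rad and angle between mount's own z axis and vertical below 0.03 rad and contact force between mount and fence above 2 N and contact force between mount and board above 2 N and contact force between the fingers and mount above 4 N and y of the grasp point in the frame of kerf above 0.022 m and linear speed of mount below 0.01 m/s); the arm keeps its last pose, push and grip.
It fails at once if the clamped stop block is shifted more than 3 mm along the fence (distance of stop_clamp from where it was at the start of the episode above 0.003 m).
It fails at once if the offcut is moved more than 20 mm (distance of offcut from where it was at the start of the episode above 0.02 m).
It fails at once if the saw is moved more than 20 mm (distance of saw from where it was at the start of the episode above 0.02 m).
It fails at once if the vial is moved more than 20 mm (distance of vial from where it was at the start of the episode above 0.02 m).
It fails at once if the stand tube is moved more than 20 mm (distance of stand_tube from where it was at the start of the episode above 0.02 m).
It also fails if it takes over 72 s, if anything falls off the work surface, if the arm or the gripper's body presses on something with over 40 N, if the wrist force passes 120 N, or if a joint passes its speed limit or range.

## Working session

There is one attempt and no reset: what is moved stays moved. The work goes in short steps, Python scripts to look and compute and a tool call to move; the robot and the scene stay as the last step left them, time stands still between calls to the robot, and variables do not carry over. Pictures are saved under pics/ and viewed, at most 10 in all, crops included, and the job is handed in when it is done.

Besides the shell and the picture viewer there is one more tool, called after "Request:" as name(argument=value, ...), one argument or row to a line, values as JSON. apply_moves: Moves the arm, as the interface text tells. Its arguments: {"type":"object","properties":{"moves":{"type":"array"},"grip_force":{"type":"number"}},"required":["moves"]}

```bash
ls; mkdir -p pics
cat > h.py <<'E'
import numpy as np, cv2
from station import manip, camera, calibration
def f(c): return 200/np.tan(np.radians(c["vfov"])/2)
def ray(c,u,v,z):
    R=np.array(c["R"]);t=np.array(c["t"]);o=-R.T@t
    d=R.T@np.array([(u-c["cx"])/f(c),(v-c["cy"])/f(c),1.]); return o+d*(z-o[2])/d[2]
def cloud(c,D):
    v,u=np.mgrid[0:400,0:640]; P=np.stack([(u-c["cx"])/f(c)*D,(v-c["cy"])/f(c)*D,D],-1)
    return (P-np.array(c["t"]))@np.array(c["R"])
def proj(c,X):
    p=np.array(c["R"])@np.array(X,float)+np.array(c["t"]); return p[:2]/p[2]*f(c)+[c["cx"],c["cy"]]
E
python3 - <<'E'
from h import *
for n in ("top","side"):
    c=calibration(n); p,d=camera(n); np.savez(n,p=p,d=d); cv2.imwrite(f"pics/{n}0.png",p[...,::-1])
    print(n,c, (d>0).mean())
s=manip.observe(); print(s)
E
```

```text
pics
top {'vfov': 49.76400458234962, 'cx': 320.25359286392444, 'cy': 198.03567631012675, 'R': array([[-0.02977826, -0.9995493 , -0.00380163],
       [-0.98168991,  0.02996166, -0.18811489],
       [ 0.18814401, -0.00186971, -0.98213967]]), 't': array([  56.9486334 ,  590.94783175, 1123.1324607 ])} 0.99588671875
side {'vfov': 47.092793741134, 'cx': 318.7213861346986, 'cy': 200.42124103052936, 'R': array([[-0.96148181, -0.27439203,  0.01617846],
       [-0.23058341,  0.77313802, -0.59083745],
       [ 0.1496129 , -0.57180995, -0.80662839]]), 't': array([ 589.45578844,  156.54187583, 1003.33315293])} 0.99596875
{'time_s': 0.1, 'joints': array([-1.29851899,  0.42666316,  0.0738667 ,  1.6064889 , -0.03410923,
        1.1107817 , -0.06711969]), 'qd': array([ 0.00037208, -0.00085295, -0.00091818, -0.00277361,  0.00017336,
        0.00156195,  0.0003909 ]), 'joint_efforts': array([ 6.79340636e-03, -9.37472892e+01,  3.67602423e+00, -4.55046415e+01,
       -4.87441302e-02,  1.68982049e-02,  4.17275226e-05]), 'tcp_pos': array([276.22050353, 615.52309606, 223.67410729]), 'ee_rot': array([ 2.09361322e-01,  9.77838200e-01, -5.35111388e-04, -7.76165532e-05]), 'ft_force': array([-0.89599017,  0.1303557 ,  0.33123228]), 'ft_torque': array([0.01403432, 0.03892315, 0.00017708]), 'gripper_force': 0.0, 'finger_gap': 1.0001020443601347}
```

View pics/top0.png

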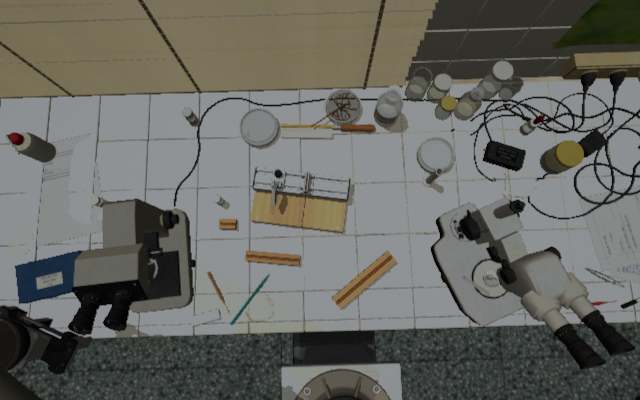

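View pics/side0.png

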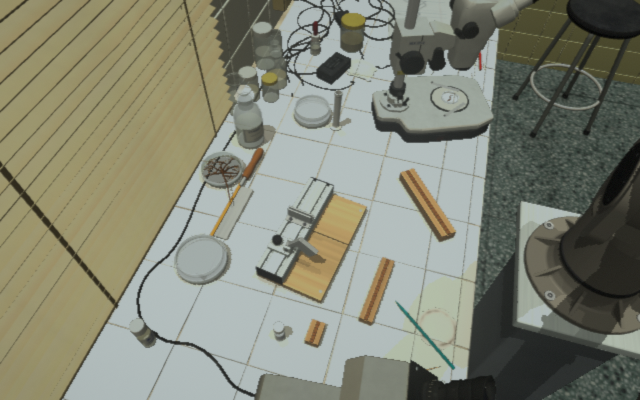

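Top view: the sticks are A (273,258), about 55 px long, and B (364,279), about 75 px long and wider, plus the short offcut at (228,224). A is the smaller long stick, so it should be the mount. The jig is at (300,200), with the stop block's knob at (278,173) and the raised hook at (274,195). I'll confirm in a crop and measure.

Run:
```python
from h import *
z=np.load("top.npz");p,d=z["p"],z["d"];c=calibration("top")
hsv=cv2.cvtColor(p,cv2.COLOR_RGB2HSV); m=((hsv[...,0]<25)&(hsv[...,1]>90)&(hsv[...,2]>60)).astype(np.uint8)
m[:140]=0
X=cloud(c,d)
n,l,s,ce=cv2.connectedComponentsWithStats(m)
for i in range(1,n):
    if s[i,4]<60: continue
    q=l==i; zz=np.median(X[q][:,2]); v,u=np.nonzero(q)
    w=np.array([ray(c,a,b,zz) for a,b in zip(u,v)])[:,:2]
    print(ce[i].round(),s[i,4],"z",zz.round(1),cv2.minAreaRect(w.astype(np.float32)), cv2.minAreaRect(X[q][:,:2].astype(np.float32))[0])
B=cv2.resize(p[150:300,190:410],None,fx=3.6,fy=3.6,interpolation=cv2.INTER_CUBIC)
cv2.imwrite("pics/crop1.png",B[...,::-1])
# jig highs
q=(X[...,2]>40)&(X[...,2]<130); q[:160]=0;q[240:]=0;q[:,:240]=0;q[:,360:]=0
for lo,hi in((43,58),(60,72),(72,85),(85,130)):
    k=q&(X[...,2]>lo)&(X[...,2]<hi); print(lo,hi,k.sum(),X[k].mean(0).round(1) if k.any() else 0,cv2.minAreaRect(X[k][:,:2].astype(np.float32)) if k.any() else 0)
```

```text
[298. 211.] 2637 z 21.5 ((565.2786865234375, 101.60072326660156), (256.4530944824219, 87.80915832519531), 81.33992767333984) (497.9008483886719, 113.39167022705078)
[227. 224.] 156 z 20.3 ((534.9115600585938, 301.0146789550781), (44.86530303955078, 25.285720825195312), 88.26713562011719) (534.8646240234375, 300.61322021484375)
[272. 258.] 524 z 20.4 ((436.0936279296875, 176.0987548828125), (148.62786865234375, 26.606597900390625), 83.12879943847656) (425.59197998046875, 140.9353485107422)
[364. 280.] 1002 z 27.1 ((370.828125, -72.37200164794922), (37.5203971862793, 196.807373046875), 37.51145935058594) (382.41424560546875, -65.80957794189453)
[216. 287.] 77 z 8.0 ((362.5995178222656, 333.2093811035156), (92.2472152709961, 6.027187347412109), 27.417598724365234) (362.5469970703125, 333.6316833496094)
43 58 1602 [634.7  83.1  50.9] ((636.9336547851562, 90.13998413085938), (265.4922790527344, 61.68813705444336), 81.2199935913086)
60 72 104 [645.2 144.3  64.1] ((641.307861328125, 121.28404998779297), (89.1164321899414, 105.80077362060547), 13.506585121154785)
72 85 150 [637.5 120.8  76.9] ((618.1334228515625, 120.95539855957031), (98.9449691772461, 96.99980926513672), 83.56278228759766)
85 130 93 [596.3 161.7  99. ] ((597.378662109375, 161.89881896972656), (9.65932846069336, 58.94739532470703), 80.51533508300781)
```

View pics/crop1.png

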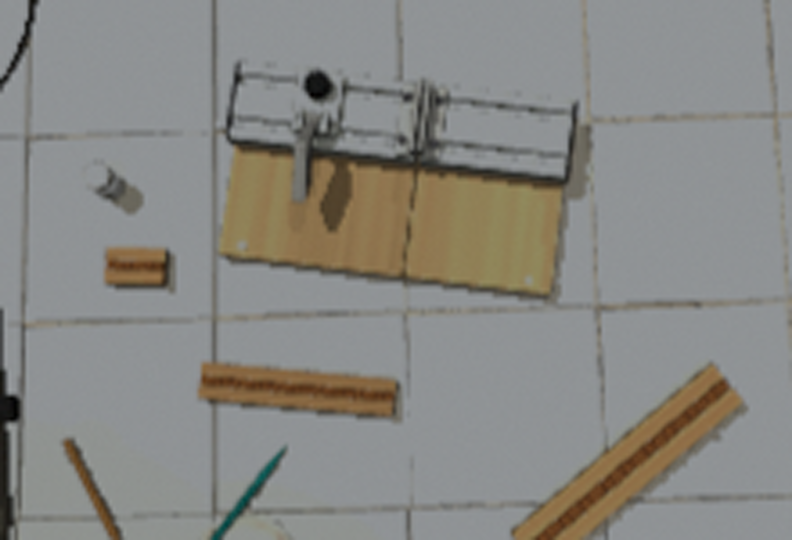

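Crop confirms A (crop (300,390), 148x27 mm measured) is the mount; B is 197x37 mm, too big. I'll put everything in jig coordinates.

```bash
cat >> h.py <<'E'
O=np.array([596.,96.7]); A=np.radians(-8.7)   # jig origin, yaw
ex=np.array([np.cos(A),np.sin(A)]); ey=np.array([-np.sin(A),np.cos(A)])
def J(P): P=np.asarray(P,float); q=P[...,:2]-O; return np.concatenate([(q@ex)[...,None],(q@ey)[...,None],P[...,2:]],-1)
def W(x,y): return O+x*ex+y*ey
E
python3 - <<'E'
from h import *
z=np.load("top.npz");p,d=z["p"],z["d"];c=calibration("top")
X=J(cloud(c,d)); h=(X[...,2]>60)&(X[...,2]<140)&(abs(X[...,0]-20)<90)&(abs(X[...,1])<125)&(X[...,1]>40)
P=X[h]; P=P[np.argsort(P[:,0])]; print(P[::5].round(0).tolist())
g=lambda u,v,z:J(ray(c,u/3.6+190,v/3.6+150,z)).round(1)
print("knob",g(318,83,77),"slot",g(408,272,21),g(416,168,21),"vial",g(95,172,54))
z=np.load("side.npz");p,d=z["p"],z["d"];c=calibration("side")
X=J(cloud(c,d)); h=(X[...,2]>78)&(X[...,2]<140)&(abs(X[...,0]-20)<90)&(abs(X[...,1])<125)&(X[...,1]>40)
P=X[h]; P=P[np.argsort(P[:,0])]; print(P[::4].round(0).tolist())
E
```

```text
[[-38.0, 66.0, 90.0], [-35.0, 67.0, 85.0], [-31.0, 62.0, 84.0], [-29.0, 62.0, 89.0], [-27.0, 60.0, 80.0], [-25.0, 65.0, 94.0], [-22.0, 65.0, 91.0], [-19.0, 61.0, 64.0], [-17.0, 60.0, 69.0], [-15.0, 60.0, 71.0], [-13.0, 62.0, 105.0], [-11.0, 66.0, 102.0], [-8.0, 66.0, 102.0], [-6.0, 66.0, 106.0], [-4.0, 61.0, 85.0], [-1.0, 61.0, 112.0], [1.0, 63.0, 114.0], [4.0, 60.0, 99.0], [8.0, 63.0, 106.0], [12.0, 60.0, 87.0], [16.0, 68.0, 92.0], [20.0, 66.0, 87.0], [20.0, 80.0, 65.0], [22.0, 60.0, 71.0], [23.0, 80.0, 64.0], [24.0, 58.0, 73.0], [26.0, 72.0, 70.0], [27.0, 55.0, 74.0], [28.0, 72.0, 71.0], [29.0, 55.0, 75.0], [31.0, 72.0, 71.0], [32.0, 67.0, 70.0], [33.0, 52.0, 61.0], [35.0, 83.0, 61.0], [38.0, 61.0, 62.0], [41.0, 61.0, 60.0], [42.0, 72.0, 62.0], [44.0, 78.0, 63.0], [45.0, 70.0, 61.0], [46.0, 66.0, 70.0], [47.0, 73.0, 62.0], [48.0, 51.0, 60.0], [49.0, 82.0, 62.0], [51.0, 58.0, 79.0], [52.0, 76.0, 65.0], [53.0, 49.0, 62.0], [55.0, 82.0, 62.0], [56.0, 61.0, 79.0], [58.0, 73.0, 78.0], [58.0, 65.0, 79.0], [60.0, 57.0, 75.0], [61.0, 62.0, 79.0], [65.0, 69.0, 74.0], [67.0, 76.0, 63.0], [70
[... 790 characters left out ...]
0, 65.0, 103.0], [-6.0, 69.0, 104.0], [-5.0, 71.0, 102.0], [-5.0, 70.0, 90.0], [-4.0, 63.0, 109.0], [-3.0, 72.0, 87.0], [-3.0, 71.0, 81.0], [-2.0, 64.0, 114.0], [-1.0, 72.0, 97.0], [-1.0, 71.0, 103.0], [-0.0, 69.0, 112.0], [1.0, 72.0, 108.0], [1.0, 71.0, 114.0], [2.0, 70.0, 93.0], [3.0, 62.0, 111.0], [4.0, 71.0, 97.0], [4.0, 70.0, 102.0], [6.0, 67.0, 108.0], [6.0, 71.0, 94.0], [7.0, 65.0, 108.0], [8.0, 70.0, 104.0], [9.0, 64.0, 105.0], [11.0, 66.0, 103.0], [12.0, 73.0, 90.0], [13.0, 71.0, 94.0], [15.0, 71.0, 92.0], [16.0, 69.0, 93.0], [17.0, 71.0, 90.0], [19.0, 67.0, 91.0], [22.0, 72.0, 84.0], [24.0, 64.0, 83.0], [27.0, 70.0, 78.0], [53.0, 66.0, 79.0], [57.0, 71.0, 78.0], [60.0, 65.0, 79.0]]
```

Request:
apply_moves(
  moves=[
    {"z": 0.04},
    {"z": 0.08},
    {"z": 0.12},
    {"z": 0.16},
    {"z": 0.2},
    {"z": 0.24},
    {"z": 0.24},
    {"z": 0.24, "hand": 0.094},
  ],
)

```text
$.moves[0]: bad value
```

Request:
apply_moves(
  moves=[
    {"hand": 0.094, "x": 0, "y": 0, "z": 0.04, "roll": 0},
    {"hand": 0.094, "x": 0, "y": 0, "z": 0.08, "roll": 0},
    {"hand": 0.094, "x": 0, "y": 0, "z": 0.12, "roll": 0},
    {"hand": 0.05, "x": 0, "y": 0, "z": 0.16, "roll": 0},
    {"hand": 0.0, "x": 0, "y": 0, "z": 0.2, "roll": 0},
    {"hand": 0.0, "x": 0, "y": 0, "z": 0.24, "roll": 0.1},
    {"hand": 0.0, "x": 0, "y": 0, "z": 0.24, "roll": 0.2},
    {"hand": 0.0, "x": 0, "y": 0, "z": 0.24, "roll": 0.269},
  ],
  grip_force=20,
)

```text
time_s: 0.77
tcp_pos: [276.6, 616.3, 466.8]
ee_rot: [0.074, 0.997, 0.002, 0.0]
ft_force: [-0.2, -0.7, -1.4]
finger_gap: 0.682
gripper_force: 0.0
```

Request:
apply_moves(
  moves=[
    {"hand": 0.0, "x": 0.02, "y": -0.03, "z": 0, "roll": 0},
    {"hand": 0.0, "x": 0.04, "y": -0.06, "z": 0, "roll": 0},
    {"hand": 0.0, "x": 0.06, "y": -0.09, "z": 0, "roll": 0},
    {"hand": 0.0, "x": 0.08, "y": -0.12, "z": 0, "roll": 0},
    {"hand": 0.0, "x": 0.1, "y": -0.15, "z": 0, "roll": 0},
    {"hand": 0.0, "x": 0.12, "y": -0.18, "z": 0, "roll": 0},
    {"hand": 0.0, "x": 0.15, "y": -0.21, "z": 0, "roll": 0},
    {"hand": 0.0, "x": 0.18, "y": -0.23, "z": 0, "roll": 0},
  ],
)

```text
time_s: 1.43
tcp_pos: [457.2, 383.0, 465.0]
ee_rot: [0.077, 0.997, 0.0, 0.0]
ft_force: [0.9, 0.4, 0.2]
finger_gap: 0.112
gripper_force: 0.0
```

Request:
apply_moves(
  moves=[
    {"hand": 0.0, "x": 0.02, "y": -0.03, "z": 0, "roll": 0},
    {"hand": 0.0, "x": 0.04, "y": -0.06, "z": 0, "roll": 0},
    {"hand": 0.0, "x": 0.06, "y": -0.09, "z": 0, "roll": 0},
    {"hand": 0.0, "x": 0.08, "y": -0.12, "z": 0, "roll": 0},
    {"hand": 0.0, "x": 0.1, "y": -0.15, "z": 0, "roll": 0},
    {"hand": 0.0, "x": 0.12, "y": -0.18, "z": 0, "roll": 0},
    {"hand": 0.0, "x": 0.14, "y": -0.21, "z": -0.04, "roll": 0},
    {"hand": 0.0, "x": 0.15, "y": -0.23, "z": -0.08, "roll": 0},
  ],
)

```text
time_s: 2.1
tcp_pos: [604.3, 160.7, 398.8]
ee_rot: [0.077, 0.997, 0.001, 0.002]
ft_force: [1.3, 0.3, -0.6]
finger_gap: 0.002
gripper_force: 0.0
```

Run:
```python
from h import *
s=manip.observe();print(s["tcp_pos"],s["ee_rot"],J(s["tcp_pos"]))
c=calibration("wrist");p,d=camera("wrist");np.savez("w1",p=p,d=d,R=c["R"],t=c["t"]);cv2.imwrite("pics/w1.png",p[...,::-1]);print(c)
```

```text
[604.33701921 160.66332512 398.75301379] [7.74608797e-02 9.96993475e-01 5.70900783e-04 1.87015890e-03] [ -1.4340525   64.48842023 398.75301379]
{'vfov': 63.028003990774835, 'cx': 317.9104904865997, 'cy': 195.69929740451715, 'R': array([[ 1.54956834e-01,  9.87920950e-01,  7.59290533e-04],
       [ 9.51033873e-01, -1.49379013e-01,  2.70592835e-01],
       [ 2.67437752e-01, -4.12080979e-02, -9.62693586e-01]]), 't': array([-251.50757125, -626.44498259,  404.73826246])}
```

View pics/w1.png

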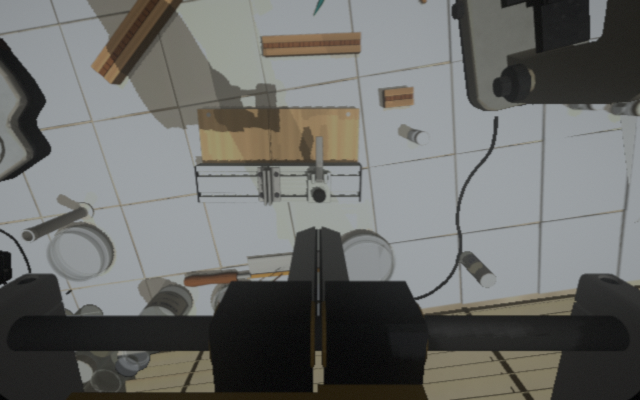

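Wrist view: the jig is square to the picture, with the board at (278,135), knob at (318,195), hook at (319,155), slot near x=270 and the mount at (311,45). I'll refine from this picture.

Run:
```python
from h import *
z=np.load("w1.npz");p,d=z["p"],z["d"];c=calibration("wrist");c["R"]=z["R"];c["t"]=z["t"]
hsv=cv2.cvtColor(p,cv2.COLOR_RGB2HSV); m=((hsv[...,0]<25)&(hsv[...,1]>80)&(hsv[...,2]>40)).astype(np.uint8); m[175:]=0; m[:,:180]=0;m[:,420:]=0
n,l,s,ce=cv2.connectedComponentsWithStats(m)
for i in range(1,n):
    if s[i,4]<150: continue
    v,u=np.nonzero(l==i); zz=21 if s[i,4]>3000 else 20
    w=np.array([ray(c,a,b,zz) for a,b in zip(u,v)])[:,:2].astype(np.float32); r=cv2.minAreaRect(w)
    print(ce[i].round(),s[i],r,"jig ctr",J(np.append(r[0],0)).round(1))
g=p[:,:,:].astype(int).sum(2)
k=(g[185:205,305:332]<90); v,u=np.nonzero(k); print("knob",u.mean()+305,v.mean()+185,J(ray(c,u.mean()+305,v.mean()+185,77)))
for r in(112,120,140,150,155): 
    a=g[r,255:290]; print(r,255+a.argmin(),a.min(),np.median(a),J(ray(c,255+a.argmin(),r,21)).round(1))
a=np.abs(np.diff(g[155,300:340])); e=np.nonzero(a>60)[0]+300; print("hook edges row155",e,g[155,305:335])
for z0 in(90,110): print(J(ray(c,319.5,140,z0)).round(1))
```

```text
[311.  44.] [ 262   33   98   23 1843] ((438.4789123535156, 174.76803588867188), (146.58067321777344, 26.87761878967285), 83.10252380371094) jig ctr [-167.5   53.3    0. ]
[398.  97.] [384  88  29  19 473] ((535.7604370117188, 299.216796875), (44.117889404296875, 25.98105812072754), 87.15986633300781) jig ctr [-90.2 191.1   0. ]
[279. 134.] [ 198  109  160   53 7122] ((565.5023193359375, 100.83842468261719), (255.1970977783203, 83.66874694824219), 81.08509063720703) jig ctr [-30.8  -0.5   0. ]
knob nan nan [nan nan nan]
112 269 177 195.0 [-68.  -14.3  21. ]
120 268 172 192.0 [-55.6 -16.5  21. ]
140 270 277 326.0 [-23.7 -14.7  21. ]
150 270 267 326.0 [ -7.3 -15.4  21. ]
155 271 293 326.0 [  1.  -14.1  21. ]
hook edges row155 [301 309] [190 195 194 199 217 286 326 343 360 366 344 344 361 372 377 375 372 344
 328 334 348 358 369 384 390 387 391 399 405 398]
[-30.6  65.9  90. ]
[-32.7  65.8 110. ]<stdin>:11: RuntimeWarning: Mean of empty slice.
  ret = ret.dtype.type(ret / rcount)
```

Request:
apply_moves(
  moves=[
    {"hand": 0.0, "x": 0.031, "y": 0, "z": -0.04, "roll": 0},
    {"hand": 0.0, "x": 0.031, "y": 0, "z": -0.08, "roll": 0},
    {"hand": 0.0, "x": 0.031, "y": 0, "z": -0.12, "roll": 0},
    {"hand": 0.0, "x": 0.031, "y": 0, "z": -0.16, "roll": 0},
    {"hand": 0.0, "x": 0.031, "y": 0, "z": -0.2, "roll": 0},
    {"hand": 0.0, "x": 0.031, "y": 0, "z": -0.22, "roll": 0},
    {"hand": 0.0, "x": 0.031, "y": 0, "z": -0.22, "roll": 0},
    {"hand": 0.0, "x": 0.031, "y": 0, "z": -0.22, "roll": 0},
  ],
)

```text
time_s: 2.82
tcp_pos: [632.9, 163.3, 177.6]
ee_rot: [0.076, 0.997, -0.001, -0.001]
ft_force: [0.5, -0.8, 1.1]
finger_gap: 0.008
gripper_force: 0.0
```

```bash
sed -i 's/-8.7)/-8.8)/' h.py
python3 - <<'E'
from h import *
s=manip.observe();print(s["tcp_pos"],s["ee_rot"],J(s["tcp_pos"]),s["ft_force"])
# arc of the TCP (tip front edge at r=40): jig -> world shifts from here
for th in (1.0,.8,.6,.4,.2,.0,-.05):
    x=28-40*np.cos(th)+5*np.sin(th)+8; z=67+40*np.sin(th)+5*np.cos(th)+19
    w=W(x,65.5); print(th,round(x,1),round(z,1),(np.append(w,z)-s["tcp_pos"]).round(1))
print((np.append(W(32,65.5),115)-s["tcp_pos"]).round(1))
E
```

```text
[632.90347785 163.26512226 177.55674986] [ 7.63256199e-02  9.97082377e-01 -5.59085425e-04 -9.06320283e-04] [ 26.28554329  71.42725245 177.55674986] [ 0.46284825 -0.80084079  1.05166197]
1.0 18.6 122.4 [ -8.5  -4.7 -55.2]
0.8 11.7 118.2 [-15.3  -3.6 -59.4]
0.6 5.8 112.7 [-21.1  -2.7 -64.8]
0.4 1.1 106.2 [-25.8  -2.  -71.4]
0.2 -2.2 98.8 [-29.1  -1.5 -78.7]
0.0 -4.0 91.0 [-30.8  -1.2 -86.6]
-0.05 -4.2 89.0 [-31.   -1.2 -88.6]
[  4.7  -6.7 -62.6]
```

Request:
apply_moves(
  moves=[
    {"hand": 0.0, "x": 0.005, "y": -0.006, "z": -0.01, "roll": 0},
    {"hand": 0.0, "x": 0.005, "y": -0.006, "z": -0.02, "roll": 0},
    {"hand": 0.0, "x": 0.005, "y": -0.006, "z": -0.03, "roll": 0},
    {"hand": 0.0, "x": 0.005, "y": -0.006, "z": -0.03, "roll": 0},
    {"hand": 0.0, "x": 0.005, "y": -0.006, "z": -0.03, "roll": 0},
    {"hand": 0.0, "x": 0.005, "y": -0.006, "z": -0.03, "roll": 0},
    {"hand": 0.0, "x": 0.005, "y": -0.006, "z": -0.03, "roll": 0},
    {"hand": 0.0, "x": 0.005, "y": -0.006, "z": -0.03, "roll": 0},
  ],
)

```text
time_s: 3.48
tcp_pos: [638.5, 157.4, 148.4]
ee_rot: [0.076, 0.997, 0.0, 0.0]
ft_force: [-0.4, 0.3, 0.9]
finger_gap: 0.007
gripper_force: 0.0
```

Request:
apply_moves(
  moves=[
    {"hand": 0.0, "x": -0.001, "y": -0.001, "z": -0.015, "roll": 0},
    {"hand": 0.0, "x": -0.001, "y": -0.001, "z": -0.028, "roll": 0},
    {"hand": 0.0, "x": -0.007, "y": 0, "z": -0.028, "roll": 0},
    {"hand": 0.0, "x": -0.014, "y": 0.001, "z": -0.028, "roll": 0},
    {"hand": 0.0, "x": -0.018, "y": 0.002, "z": -0.029, "roll": 0},
    {"hand": 0.0, "x": -0.021, "y": 0.0025, "z": -0.03, "roll": 0},
    {"hand": 0.0, "x": -0.024, "y": 0.003, "z": -0.033, "roll": 0},
    {"hand": 0.0, "x": -0.027, "y": 0.003, "z": -0.036, "roll": 0},
  ],
)

```text
time_s: 4.15
tcp_pos: [611.2, 160.7, 112.3]
ee_rot: [0.076, 0.997, 0.0, 0.0]
ft_force: [1.2, 0.6, 0.6]
finger_gap: 0.009
gripper_force: 0.4
```

Request:
apply_moves(
  moves=[
    {"hand": 0.0, "x": -0.0025, "y": 0.0005, "z": -0.003, "roll": 0},
    {"hand": 0.0, "x": -0.0047, "y": 0.0005, "z": -0.0065, "roll": 0},
    {"hand": 0.0, "x": -0.0065, "y": 0.001, "z": -0.01, "roll": 0},
    {"hand": 0.0, "x": -0.008, "y": 0.001, "z": -0.014, "roll": 0},
    {"hand": 0.0, "x": -0.009, "y": 0.001, "z": -0.018, "roll": 0},
    {"hand": 0.0, "x": -0.0095, "y": 0.0015, "z": -0.022, "roll": 0},
    {"hand": 0.0, "x": -0.0095, "y": 0.0015, "z": -0.024, "roll": 0},
    {"hand": 0.0, "x": -0.0095, "y": 0.0015, "z": -0.025, "roll": 0},
  ],
)

```text
time_s: 4.82
tcp_pos: [602.3, 161.5, 89.7]
ee_rot: [0.077, 0.997, 0.001, 0.0]
ft_force: [-23.3, -5.7, 66.9]
finger_gap: 0.006
gripper_force: 33.6
```

Request:
apply_moves(
  moves=[
    {"hand": 0.0, "x": 0, "y": 0, "z": 0.02, "roll": 0},
    {"hand": 0.0, "x": 0, "y": 0, "z": 0.06, "roll": 0},
    {"hand": 0.0, "x": -0.03, "y": 0, "z": 0.09, "roll": -0.12},
    {"hand": 0.02, "x": -0.06, "y": 0, "z": 0.1, "roll": -0.24},
    {"hand": 0.06, "x": -0.09, "y": 0.01, "z": 0.1, "roll": -0.36},
    {"hand": 0.06, "x": -0.12, "y": 0.01, "z": 0.1, "roll": -0.48},
    {"hand": 0.06, "x": -0.15, "y": 0.014, "z": 0.1, "roll": -0.6},
    {"hand": 0.06, "x": -0.165, "y": 0.014, "z": 0.1, "roll": -0.72},
  ],
)

```text
time_s: 5.48
tcp_pos: [433.7, 176.0, 186.4]
ee_rot: [0.425, 0.905, -0.0, -0.001]
ft_force: [0.3, -1.0, 1.3]
finger_gap: 0.321
gripper_force: 0.0
```

Request:
apply_moves(
  moves=[
    {"hand": 0.06, "x": 0, "y": 0, "z": 0, "roll": -0.12},
    {"hand": 0.06, "x": 0, "y": 0, "z": 0, "roll": -0.24},
    {"hand": 0.06, "x": 0, "y": 0, "z": 0, "roll": -0.36},
    {"hand": 0.06, "x": 0, "y": 0, "z": 0, "roll": -0.48},
    {"hand": 0.06, "x": 0, "y": 0, "z": 0, "roll": -0.6},
    {"hand": 0.06, "x": 0, "y": 0, "z": 0, "roll": -0.72},
    {"hand": 0.06, "x": 0, "y": 0, "z": 0, "roll": -0.818},
    {"hand": 0.06, "x": 0, "y": 0, "z": 0, "roll": -0.818},
  ],
)

```text
time_s: 6.15
tcp_pos: [436.7, 175.7, 186.7]
ee_rot: [0.75, 0.661, -0.0, 0.0]
ft_force: [0.5, -0.3, -0.5]
finger_gap: 0.638
gripper_force: 0.0
```

Run:
```python
from h import *
s=manip.observe();print(s["tcp_pos"],s["ee_rot"],s["joints"],s["ft_force"])
from scipy.spatial.transform import Rotation as Ro
print(Ro.from_quat(s["ee_rot"]).as_matrix()[:,1])
c=calibration("wrist");p,d=camera("wrist")
hsv=cv2.cvtColor(p,cv2.COLOR_RGB2HSV); m=((hsv[...,0]<25)&(hsv[...,1]>80)&(hsv[...,2]>40)).astype(np.uint8)
n,l,S,ce=cv2.connectedComponentsWithStats(m)
for i in range(1,n):
    if S[i,4]<1000: continue
    v,u=np.nonzero(l==i)
    w=np.array([ray(c,a,b,20) for a,b in zip(u,v)])[:,:2].astype(np.float32); r=cv2.minAreaRect(w); print(S[i],r)
cv2.imwrite("pics/w2.png",p[...,::-1])
# flip stop check in top view
c=calibration("top");p,d=camera("top");X=J(cloud(c,d));q=(X[...,2]>60)&(abs(X[...,1]-65)<10)&(X[...,0]>-60)&(X[...,0]<20)
print(q.sum(),X[q].round(0)[::6].tolist())
```

```text
[436.74800996 175.702009   186.73121922] [ 7.49970882e-01  6.61470834e-01 -1.10912511e-04  7.45675038e-06] [-1.00088992  0.13673134  0.53034536  2.11416224 -0.08726246  0.91135232
 -0.54630336] [ 0.45706104 -0.26358191 -0.49801678]
[ 9.92167731e-01 -1.24912671e-01 -1.35546091e-04]
[ 393    9   30   56 1583] ((534.8565063476562, 301.293212890625), (44.844337463378906, 26.959463119506836), 87.68974304199219)
[ 305  107   28  141 3359] ((437.02301025390625, 176.89511108398438), (147.32333374023438, 26.57906150817871), 82.8956527709961)
[  403   110   105   189 13440] ((569.4021606445312, 126.92414093017578), (207.93731689453125, 89.89751434326172), 81.89787292480469)
[ 209  351  360   49 5537] ((493.3837890625, -77.74398803710938), (72.51960754394531, 451.80389404296875), 82.84773254394531)
74 [[19.0, 73.0, 72.0], [15.0, 70.0, 69.0], [12.0, 67.0, 72.0], [10.0, 61.0, 74.0], [3.0, 65.0, 75.0], [2.0, 60.0, 68.0], [-5.0, 67.0, 74.0], [-7.0, 64.0, 71.0], [-10.0, 61.0, 74.0], [-16.0, 68.0, 75.0], [-19.0, 62.0, 75.0], [-24.0, 70.0, 68.0], [-25.0, 65.0, 64.0]]
```

View pics/w2.png

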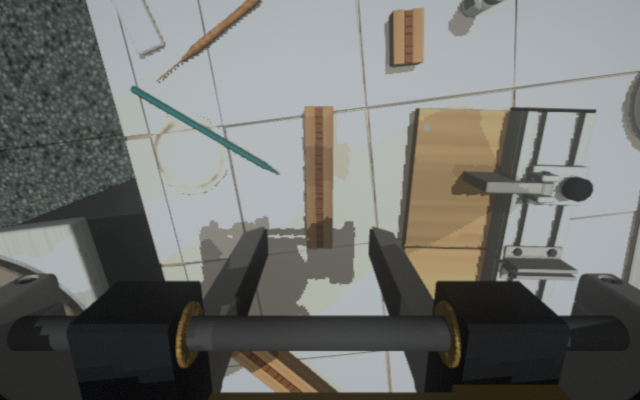

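The flip stop lies flat (bar at (500,183)). The mount at (319,177) sits centred between the fingers, so I'll grasp it now.

Request:
apply_moves(
  moves=[
    {"hand": 0.06, "x": 0, "y": 0.001, "z": -0.035, "roll": 0},
    {"hand": 0.06, "x": 0, "y": 0.001, "z": -0.07, "roll": 0},
    {"hand": 0.06, "x": 0, "y": 0.001, "z": -0.105, "roll": 0},
    {"hand": 0.06, "x": 0, "y": 0.001, "z": -0.135, "roll": 0},
    {"hand": 0.06, "x": 0, "y": 0.001, "z": -0.155, "roll": 0},
    {"hand": 0.06, "x": 0, "y": 0.001, "z": -0.162, "roll": 0},
    {"hand": 0.06, "x": 0, "y": 0.001, "z": -0.162, "roll": 0},
    {"hand": 0.04, "x": 0, "y": 0.001, "z": -0.162, "roll": 0},
  ],
  grip_force=15,
)

```text
time_s: 6.92
tcp_pos: [437.1, 176.6, 25.5]
ee_rot: [0.748, 0.664, 0.0, -0.0]
ft_force: [-0.1, -0.4, 0.8]
finger_gap: 0.599
gripper_force: 0.0
```

Request:
apply_moves(
  moves=[
    {"hand": 0.02, "x": 0, "y": 0, "z": 0, "roll": 0},
    {"hand": 0.02, "x": 0, "y": 0, "z": 0, "roll": 0},
    {"hand": 0.02, "x": 0, "y": 0, "z": 0, "roll": 0},
    {"hand": 0.02, "x": 0, "y": 0, "z": 0, "roll": 0},
    {"hand": 0.02, "x": 0, "y": 0, "z": 0, "roll": 0},
    {"hand": 0.02, "x": 0, "y": 0, "z": 0.005, "roll": 0},
    {"hand": 0.02, "x": 0, "y": 0, "z": 0.02, "roll": 0},
    {"hand": 0.02, "x": 0, "y": 0, "z": 0.04, "roll": 0},
  ],
)

```text
time_s: 7.58
tcp_pos: [436.0, 176.1, 64.8]
ee_rot: [0.748, 0.663, -0.001, -0.0]
ft_force: [-0.1, 0.8, -0.5]
finger_gap: 0.293
gripper_force: 15.0
```

Run:
```python
from h import *
s=manip.observe();print(s["tcp_pos"],s["ee_rot"],s["gripper_force"],s["finger_gap"])
# mount centre: end y = stop face y(65.5-5) ; centre target jig (-26, 60.5-75-4)
w=W(-26,60.5-75-4); print("target",w,(w-s["tcp_pos"][:2]).round(1))
```

```text
[436.04215728 176.14941909  64.82686146] [ 7.48321598e-01  6.63335006e-01 -1.20543557e-03 -5.29930444e-05] 14.999860525131226 0.2925300575767607
target [567.47582411  82.39540669] [131.4 -93.8]
```

Request:
apply_moves(
  moves=[
    {"hand": 0.02, "x": 0, "y": -0.03, "z": 0.015, "roll": -0.033},
    {"hand": 0.02, "x": 0.01, "y": -0.065, "z": 0.015, "roll": -0.033},
    {"hand": 0.02, "x": 0.03, "y": -0.094, "z": 0.015, "roll": -0.033},
    {"hand": 0.02, "x": 0.06, "y": -0.094, "z": 0.015, "roll": -0.033},
    {"hand": 0.02, "x": 0.09, "y": -0.094, "z": 0.015, "roll": -0.033},
    {"hand": 0.02, "x": 0.115, "y": -0.094, "z": 0.005, "roll": -0.033},
    {"hand": 0.02, "x": 0.131, "y": -0.094, "z": -0.005, "roll": -0.033},
    {"hand": 0.02, "x": 0.131, "y": -0.094, "z": -0.01, "roll": -0.033},
  ],
)

```text
time_s: 8.25
tcp_pos: [570.5, 82.5, 54.3]
ee_rot: [0.759, 0.651, 0.0, 0.001]
ft_force: [-1.2, 0.1, -0.7]
finger_gap: 0.296
gripper_force: 15.0
```

Run:
```python
from h import *
s=manip.observe();print(s["tcp_pos"],s["ee_rot"],J(s["tcp_pos"]),s["ft_force"])
c=calibration("wrist");p,d=camera("wrist");np.savez("w3",p=p,R=c["R"],t=c["t"])
q=cv2.resize(p[60:360,180:560],None,fx=2,fy=2); cv2.imwrite("pics/w3.png",q[...,::-1])
```

```text
[570.49777965  82.53171531  54.34415309] [7.59175802e-01 6.50885249e-01 2.89334215e-04 6.41023841e-04] [-23.03447105 -17.90297956  54.34415309] [-1.2340465   0.13918439 -0.66362416]
```

View pics/w3.png

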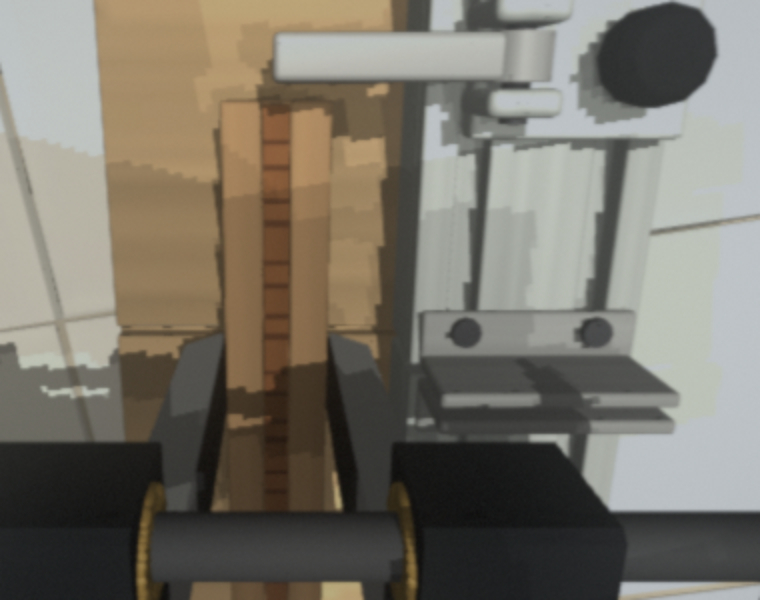

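The mount is between the fingers with its end at crop (275,102). The hook's bar is just ahead at rows 33–82, the slot at row 329, and the fingers clear the fence. I'll measure the gap to the stop.

Run:
```python
from h import *
z=np.load("w3.npz");c=calibration("wrist");c["R"]=z["R"];c["t"]=z["t"]
g=lambda u,v,zz:J(ray(c,180+u/2,60+v/2,zz)).round(1)
print("end",g(245,100,48.8),g(310,101,48.8),"bar far/near edges z72",g(380,34,72),g(380,80,72),"z62",g(380,82,62),"slot",g(160,329,21),"knob",g(658,55,77))
print("mount sides z48.8",g(222,200,48.8),g(330,200,48.8),"fence top edge z51",g(408,300,51),g(415,150,51),J(manip.observe()["tcp_pos"]))
```

```text
end [-30.8  56.5  48.8] [-14.8  56.3  48.8] bar far/near edges z72 [-1.7 70.1 72. ] [-1.3 61.  72. ] z62 [ 0.3 60.7 62. ] slot [-59.9 -14.   21. ] knob [53.7 65.7 77. ]
mount sides z48.8 [-37.1  31.7  48.8] [-9.3 31.7 48.8] fence top edge z51 [11.7  5.4 51. ] [11.3 44.6 51. ] [-25.26920944 -18.44129842  53.52741183]
```

Request:
apply_moves(
  moves=[
    {"hand": 0.02, "x": 0, "y": 0, "z": -0.002, "roll": 0},
    {"hand": 0.02, "x": 0, "y": 0, "z": -0.004, "roll": 0},
    {"hand": 0.02, "x": 0, "y": 0, "z": -0.006, "roll": 0},
    {"hand": 0.02, "x": 0, "y": 0.001, "z": -0.0062, "roll": 0},
    {"hand": 0.02, "x": 0, "y": 0.002, "z": -0.0062, "roll": 0},
    {"hand": 0.02, "x": 0.0005, "y": 0.003, "z": -0.0062, "roll": 0},
    {"hand": 0.02, "x": 0.0005, "y": 0.003, "z": -0.0062, "roll": 0},
    {"hand": 0.02, "x": 0.0005, "y": 0.003, "z": -0.0062, "roll": 0},
  ],
)

```text
time_s: 8.97
tcp_pos: [568.4, 85.9, 48.9]
ee_rot: [0.759, 0.651, 0.0, 0.0]
ft_force: [0.1, 0.6, 0.3]
finger_gap: 0.299
gripper_force: 15.0
```

Request:
apply_moves(
  moves=[
    {"hand": 0.02, "x": 0, "y": 0.0003, "z": 0, "roll": 0},
    {"hand": 0.02, "x": 0, "y": 0.0006, "z": 0, "roll": 0},
    {"hand": 0.02, "x": 0, "y": 0.0008, "z": 0, "roll": 0},
    {"hand": 0.02, "x": 0, "y": 0.0008, "z": 0, "roll": 0},
    {"hand": 0.02, "x": 0, "y": 0.0008, "z": 0, "roll": 0},
    {"hand": 0.02, "x": 0, "y": 0.0008, "z": 0, "roll": 0},
    {"hand": 0.02, "x": 0, "y": 0.0008, "z": 0, "roll": 0},
    {"hand": 0.02, "x": 0, "y": 0.0008, "z": 0, "roll": 0},
  ],
)

```text
time_s: 9.63
tcp_pos: [568.3, 86.6, 48.7]
ee_rot: [0.759, 0.651, -0.0, -0.0]
ft_force: [0.1, 0.3, 0.1]
finger_gap: 0.29
gripper_force: 15.0
```

Request:
apply_moves(
  moves=[
    {"hand": 0.02, "x": 0, "y": 0.0003, "z": -0.001, "roll": 0},
    {"hand": 0.02, "x": 0, "y": 0.0006, "z": -0.001, "roll": 0},
    {"hand": 0.02, "x": 0, "y": 0.0008, "z": -0.001, "roll": 0},
    {"hand": 0.02, "x": 0, "y": 0.0008, "z": -0.001, "roll": 0},
    {"hand": 0.02, "x": 0, "y": 0.0008, "z": -0.001, "roll": 0},
    {"hand": 0.02, "x": 0, "y": 0.0008, "z": -0.001, "roll": 0},
    {"hand": 0.02, "x": 0, "y": 0.0008, "z": -0.001, "roll": 0},
    {"hand": 0.02, "x": 0, "y": 0.0008, "z": -0.001, "roll": 0},
  ],
)

```text
time_s: 10.3
tcp_pos: [568.2, 87.2, 47.7]
ee_rot: [0.759, 0.651, -0.0, -0.0]
ft_force: [-0.9, -2.7, -2.4]
finger_gap: 0.294
gripper_force: 15.0
```

Request:
apply_moves(
  moves=[
    {"hand": 0.02, "x": 0, "y": 0.0003, "z": 0, "roll": 0},
    {"hand": 0.02, "x": 0, "y": 0.0005, "z": 0, "roll": 0},
    {"hand": 0.02, "x": 0, "y": 0.0005, "z": 0, "roll": 0},
    {"hand": 0.02, "x": 0, "y": 0.0005, "z": 0, "roll": 0},
    {"hand": 0.02, "x": 0, "y": 0.0005, "z": 0, "roll": 0},
    {"hand": 0.02, "x": 0, "y": 0.0005, "z": 0, "roll": 0},
    {"hand": 0.02, "x": 0, "y": 0.0005, "z": 0, "roll": 0},
    {"hand": 0.02, "x": 0, "y": 0.0005, "z": 0, "roll": 0},
  ],
)

```text
time_s: 10.97
tcp_pos: [568.2, 87.4, 47.7]
ee_rot: [0.759, 0.651, -0.0, 0.0]
ft_force: [-0.4, -5.2, -1.3]
finger_gap: 0.296
gripper_force: 15.0
```

Request:
apply_moves(
  moves=[
    {"hand": 0.02, "x": 0, "y": -0.0002, "z": -0.0005, "roll": 0},
    {"hand": 0.02, "x": 0, "y": -0.0002, "z": -0.001, "roll": 0},
    {"hand": 0.02, "x": 0, "y": -0.0002, "z": -0.0012, "roll": 0},
    {"hand": 0.02, "x": 0, "y": -0.0002, "z": -0.0012, "roll": 0},
    {"hand": 0.02, "x": 0, "y": -0.0002, "z": -0.0012, "roll": 0},
    {"hand": 0.02, "x": 0, "y": -0.0002, "z": -0.0012, "roll": 0},
    {"hand": 0.02, "x": 0, "y": -0.0002, "z": -0.0012, "roll": 0},
    {"hand": 0.02, "x": 0, "y": -0.0002, "z": -0.0012, "roll": 0},
  ],
)

```text
time_s: 11.63
tcp_pos: [568.4, 87.3, 46.7]
ee_rot: [0.759, 0.651, 0.0, 0.0]
ft_force: [-1.4, -4.7, 3.2]
finger_gap: 0.3
gripper_force: 15.0
```

Request:
apply_moves(
  moves=[
    {"hand": 0.038, "x": 0, "y": 0, "z": 0, "roll": 0},
    {"hand": 0.038, "x": 0, "y": 0, "z": 0, "roll": 0},
    {"hand": 0.038, "x": 0, "y": 0, "z": 0, "roll": 0},
    {"hand": 0.038, "x": 0, "y": 0, "z": 0, "roll": 0},
    {"hand": 0.038, "x": 0, "y": 0, "z": 0.01, "roll": 0},
    {"hand": 0.038, "x": 0, "y": 0, "z": 0.02, "roll": 0},
    {"hand": 0.038, "x": 0, "y": 0, "z": 0.03, "roll": 0},
    {"hand": 0.038, "x": 0, "y": 0, "z": 0.05, "roll": 0},
  ],
)

```text
time_s: 12.3
tcp_pos: [567.7, 87.6, 96.9]
ee_rot: [0.759, 0.651, -0.001, -0.0]
ft_force: [-0.3, 0.5, 0.5]
finger_gap: 0.404
gripper_force: 0.0
```

Request:
apply_moves(
  moves=[
    {"hand": 0.0, "x": -0.01, "y": 0.002, "z": 0.01, "roll": 0},
    {"hand": 0.0, "x": -0.02, "y": 0.006, "z": 0.01, "roll": 0},
    {"hand": 0.0, "x": -0.034, "y": 0.008, "z": 0.01, "roll": 0},
    {"hand": 0.0, "x": -0.034, "y": 0.008, "z": 0.01, "roll": 0},
    {"hand": 0.0, "x": -0.034, "y": 0.008, "z": 0.01, "roll": 0},
    {"hand": 0.0, "x": -0.034, "y": 0.008, "z": 0.01, "roll": 0},
    {"hand": 0.0, "x": -0.034, "y": 0.008, "z": 0.01, "roll": 0},
    {"hand": 0.0, "x": -0.034, "y": 0.008, "z": 0.01, "roll": 0},
  ],
)

```text
time_s: 12.97
tcp_pos: [534.7, 95.5, 106.4]
ee_rot: [0.759, 0.651, -0.0, 0.0]
ft_force: [0.5, 0.5, -0.0]
finger_gap: 0.002
gripper_force: 0.0
```

Run:
```python
from h import *
s=manip.observe();print(s["tcp_pos"],J(s["tcp_pos"]),s["ft_force"],s["finger_gap"])
print((np.append(W(-60,-11),45)-s["tcp_pos"]).round(1), ex)
c=calibration("wrist");p,d=camera("wrist");np.savez("w4",p=p,R=c["R"],t=c["t"])
q=cv2.resize(p[60:360,180:560],None,fx=2,fy=2); cv2.imwrite("pics/w4.png",q[...,::-1])
```

```text
[534.66740435  95.49709575 106.42587071] [-60.42658441 -10.57176255 106.42587071] [ 0.53332359  0.54818636 -0.02093944] 0.001909434546885533
[  0.4  -0.5 -61.4] [ 0.98822838 -0.15298584]
```

View pics/w4.png

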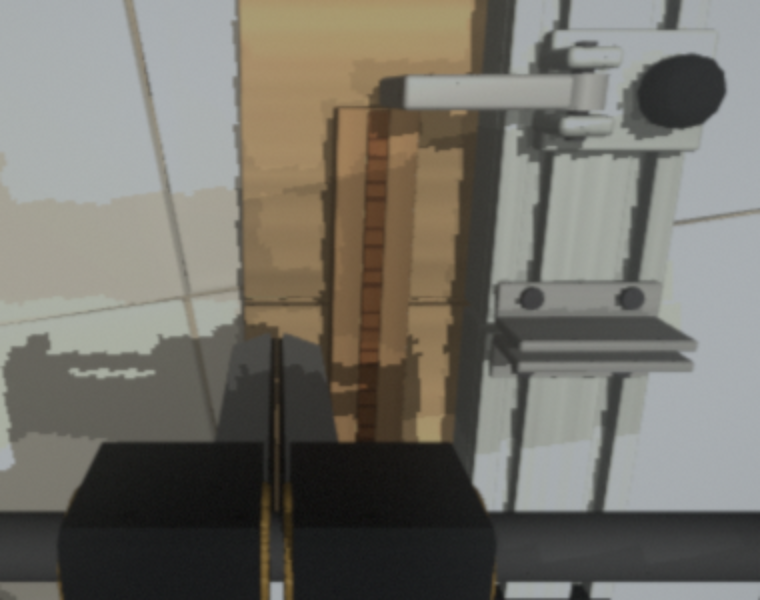

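The mount lies on the board, end (375,107) at the hook's plate. The closed fingers at (280,400) are in front of it. Lower, then push back.

Request:
apply_moves(
  moves=[
    {"hand": 0.0, "x": 0, "y": 0, "z": -0.03, "roll": 0},
    {"hand": 0.0, "x": 0, "y": 0, "z": -0.05, "roll": 0},
    {"hand": 0.0, "x": 0, "y": 0, "z": -0.058, "roll": 0},
    {"hand": 0.0, "x": 0, "y": 0, "z": -0.061, "roll": 0},
    {"hand": 0.0, "x": 0, "y": 0, "z": -0.061, "roll": 0},
    {"hand": 0.0, "x": 0.004, "y": -0.0006, "z": -0.061, "roll": 0},
    {"hand": 0.0, "x": 0.006, "y": -0.001, "z": -0.061, "roll": 0},
    {"hand": 0.0, "x": 0.008, "y": -0.0012, "z": -0.061, "roll": 0},
  ],
)

```text
time_s: 13.68
tcp_pos: [543.3, 94.5, 46.4]
ee_rot: [0.759, 0.651, 0.001, 0.0]
ft_force: [-1.2, 0.8, 0.5]
finger_gap: 0.002
gripper_force: 0.2
```

Request:
apply_moves(
  moves=[
    {"hand": 0.0, "x": 0.002, "y": -0.0003, "z": 0, "roll": 0},
    {"hand": 0.0, "x": 0.004, "y": -0.0006, "z": 0, "roll": 0},
    {"hand": 0.0, "x": 0.006, "y": -0.0009, "z": 0, "roll": 0},
    {"hand": 0.0, "x": 0.008, "y": -0.0012, "z": 0, "roll": 0},
    {"hand": 0.0, "x": 0.01, "y": -0.0015, "z": 0, "roll": 0},
    {"hand": 0.0, "x": 0.012, "y": -0.0018, "z": 0, "roll": 0},
    {"hand": 0.0, "x": 0.014, "y": -0.0021, "z": 0, "roll": 0},
    {"hand": 0.0, "x": 0.016, "y": -0.0025, "z": 0, "roll": 0},
  ],
)

```text
time_s: 14.35
tcp_pos: [558.5, 91.9, 45.5]
ee_rot: [0.759, 0.651, -0.0, -0.0]
ft_force: [-0.3, 0.6, 0.5]
finger_gap: 0.006
gripper_force: 0.3
```

Request:
apply_moves(
  moves=[
    {"hand": 0.0, "x": 0.001, "y": -0.0002, "z": 0, "roll": 0},
    {"hand": 0.0, "x": 0.002, "y": -0.0003, "z": 0, "roll": 0},
    {"hand": 0.0, "x": 0.003, "y": -0.0005, "z": 0, "roll": 0},
    {"hand": 0.0, "x": 0.004, "y": -0.0006, "z": 0, "roll": 0},
    {"hand": 0.0, "x": 0.005, "y": -0.0008, "z": 0, "roll": 0},
    {"hand": 0.0, "x": 0.006, "y": -0.0009, "z": 0, "roll": 0},
    {"hand": 0.0, "x": 0.006, "y": -0.0009, "z": 0, "roll": 0},
    {"hand": 0.0, "x": 0.006, "y": -0.0009, "z": 0, "roll": 0},
  ],
)

```text
time_s: 15.02
tcp_pos: [564.4, 91.0, 45.5]
ee_rot: [0.759, 0.651, 0.0, 0.0]
ft_force: [-0.5, -0.8, -0.4]
finger_gap: 0.002
gripper_force: 0.0
```

Request:
apply_moves(
  moves=[
    {"hand": 0.0, "x": 0.0005, "y": -0.0001, "z": 0, "roll": 0},
    {"hand": 0.0, "x": 0.001, "y": -0.0002, "z": 0, "roll": 0},
    {"hand": 0.0, "x": 0.0015, "y": -0.0002, "z": 0, "roll": 0},
    {"hand": 0.0, "x": 0.0015, "y": -0.0002, "z": 0, "roll": 0},
    {"hand": 0.0, "x": 0.0015, "y": -0.0002, "z": 0, "roll": 0},
    {"hand": 0.0, "x": 0.0015, "y": -0.0002, "z": 0, "roll": 0},
    {"hand": 0.0, "x": 0.0015, "y": -0.0002, "z": 0, "roll": 0},
    {"hand": 0.0, "x": 0.0015, "y": -0.0002, "z": 0, "roll": 0},
  ],
)

```text
time_s: 15.68
tcp_pos: [565.8, 90.8, 45.5]
ee_rot: [0.759, 0.651, 0.0, -0.0]
ft_force: [0.1, -0.6, -0.3]
finger_gap: 0.006
gripper_force: 0.0
```

Request:
apply_moves(
  moves=[
    {"hand": 0.0, "x": 0.0003, "y": 0, "z": 0, "roll": 0},
    {"hand": 0.0, "x": 0.0006, "y": -0.0001, "z": 0, "roll": 0},
    {"hand": 0.0, "x": 0.0008, "y": -0.0001, "z": 0, "roll": 0},
    {"hand": 0.0, "x": 0.0008, "y": -0.0001, "z": 0, "roll": 0},
    {"hand": 0.0, "x": 0.0008, "y": -0.0001, "z": 0, "roll": 0},
    {"hand": 0.0, "x": 0.0008, "y": -0.0001, "z": 0, "roll": 0},
    {"hand": 0.0, "x": 0.0008, "y": -0.0001, "z": 0, "roll": 0},
    {"hand": 0.0, "x": 0.0008, "y": -0.0001, "z": 0, "roll": 0},
  ],
)

```text
time_s: 16.35
tcp_pos: [566.6, 90.7, 45.5]
ee_rot: [0.759, 0.651, 0.0, -0.0]
ft_force: [-0.3, -1.1, -0.7]
finger_gap: 0.001
gripper_force: 0.0
```

Request:
apply_moves(
  moves=[
    {"hand": 0.0, "x": 0.0003, "y": 0, "z": 0, "roll": 0},
    {"hand": 0.0, "x": 0.0006, "y": -0.0001, "z": 0, "roll": 0},
    {"hand": 0.0, "x": 0.0008, "y": -0.0001, "z": 0, "roll": 0},
    {"hand": 0.0, "x": 0.0008, "y": -0.0001, "z": 0, "roll": 0},
    {"hand": 0.0, "x": 0.0008, "y": -0.0001, "z": 0, "roll": 0},
    {"hand": 0.0, "x": 0.0008, "y": -0.0001, "z": 0, "roll": 0},
    {"hand": 0.0, "x": 0.0008, "y": -0.0001, "z": 0, "roll": 0},
    {"hand": 0.0, "x": 0.0008, "y": -0.0001, "z": 0, "roll": 0},
  ],
)

```text
time_s: 17.02
tcp_pos: [567.4, 90.7, 45.5]
ee_rot: [0.759, 0.651, 0.0, -0.0]
ft_force: [-0.1, 0.0, -0.1]
finger_gap: 0.003
gripper_force: 0.0
```

Run:
```python
from h import *
s=manip.observe();print(s["tcp_pos"],J(s["tcp_pos"]),s["ft_force"])
c=calibration("wrist");p,d=camera("wrist");np.savez("w5",p=p,R=c["R"],t=c["t"])
q=cv2.resize(p[60:360,180:560],None,fx=2,fy=2); cv2.imwrite("pics/w5.png",q[...,::-1])
```

```text
[567.41858826  90.6679682   45.53195637] [-27.32214683 -10.3335762   45.53195637] [-0.13747907  0.04275165 -0.12842946]
```

View pics/w5.png

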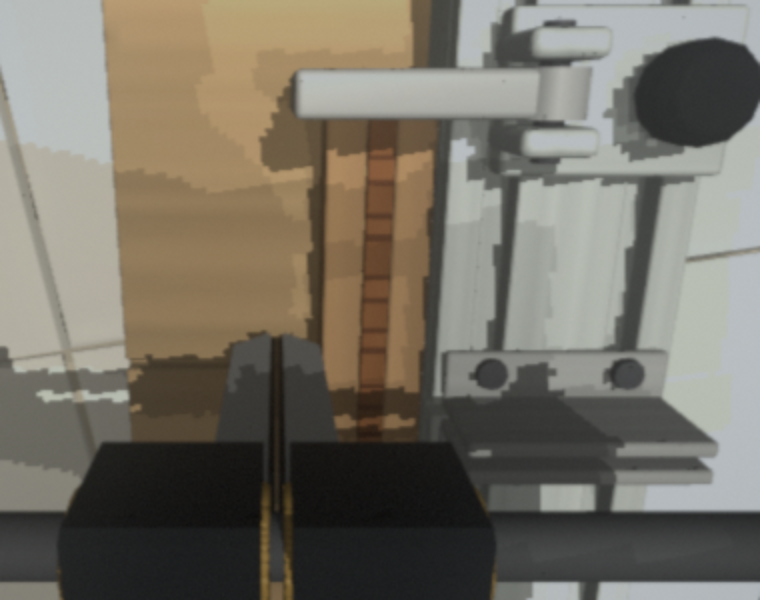

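Picture: the mount is almost at the fence (right edge x≈433, fence ≈440) and its end is behind the hook bar at row 118. Continue until contact.

Request:
apply_moves(
  moves=[
    {"hand": 0.0, "x": 0.0003, "y": 0, "z": 0, "roll": 0},
    {"hand": 0.0, "x": 0.0006, "y": -0.0001, "z": 0, "roll": 0},
    {"hand": 0.0, "x": 0.0008, "y": -0.0001, "z": 0, "roll": 0},
    {"hand": 0.0, "x": 0.0008, "y": -0.0001, "z": 0, "roll": 0},
    {"hand": 0.0, "x": 0.0008, "y": -0.0001, "z": 0, "roll": 0},
    {"hand": 0.0, "x": 0.0008, "y": -0.0001, "z": 0, "roll": 0},
    {"hand": 0.0, "x": 0.0008, "y": -0.0001, "z": 0, "roll": 0},
    {"hand": 0.0, "x": 0.0008, "y": -0.0001, "z": 0, "roll": 0},
  ],
)

```text
time_s: 17.73
tcp_pos: [568.0, 90.6, 45.4]
ee_rot: [0.759, 0.651, -0.0, -0.0]
ft_force: [-4.3, 0.6, 3.0]
finger_gap: 0.005
gripper_force: 2.1
```

Request:
apply_moves(
  moves=[
    {"hand": 0.0, "x": 0.0003, "y": 0, "z": 0, "roll": 0},
    {"hand": 0.0, "x": 0.0005, "y": -0.0001, "z": 0, "roll": 0},
    {"hand": 0.0, "x": 0.0005, "y": -0.0001, "z": 0, "roll": 0},
    {"hand": 0.0, "x": 0.0005, "y": -0.0001, "z": 0, "roll": 0},
    {"hand": 0.0, "x": 0.0005, "y": -0.0001, "z": 0, "roll": 0},
    {"hand": 0.0, "x": 0.0005, "y": -0.0001, "z": 0, "roll": 0},
    {"hand": 0.0, "x": 0.0005, "y": -0.0001, "z": 0, "roll": 0},
    {"hand": 0.0, "x": 0.0005, "y": -0.0001, "z": 0, "roll": 0},
  ],
)

```text
time_s: 18.4
tcp_pos: [568.0, 90.6, 45.4]
ee_rot: [0.759, 0.651, -0.0, -0.001]
ft_force: [-7.2, 0.4, 5.4]
finger_gap: 0.004
gripper_force: 3.7
```

Request:
apply_moves(
  moves=[
    {"hand": 0.0, "x": -0.01, "y": 0.0015, "z": 0, "roll": 0},
    {"hand": 0.0, "x": -0.021, "y": 0.003, "z": 0.002, "roll": 0},
    {"hand": 0.0, "x": -0.025, "y": -0.025, "z": 0.002, "roll": 0},
    {"hand": 0.0, "x": -0.03, "y": -0.06, "z": 0.002, "roll": 0},
    {"hand": 0.0, "x": -0.036, "y": -0.094, "z": 0.002, "roll": 0},
    {"hand": 0.0, "x": -0.036, "y": -0.094, "z": 0.002, "roll": 0},
    {"hand": 0.0, "x": -0.015, "y": -0.097, "z": 0.002, "roll": 0},
    {"hand": 0.0, "x": 0.0035, "y": -0.1, "z": 0.002, "roll": 0},
  ],
)

```text
time_s: 19.07
tcp_pos: [572.0, -9.7, 48.1]
ee_rot: [0.759, 0.651, 0.0, -0.0]
ft_force: [0.8, 1.1, 0.3]
finger_gap: 0.004
gripper_force: 0.0
```

Request:
apply_moves(
  moves=[
    {"hand": 0.0, "x": 0, "y": 0, "z": 0, "roll": 0},
    {"hand": 0.0, "x": 0.0003, "y": 0.002, "z": 0, "roll": 0},
    {"hand": 0.0, "x": 0.0006, "y": 0.004, "z": 0, "roll": 0},
    {"hand": 0.0, "x": 0.0009, "y": 0.006, "z": 0, "roll": 0},
    {"hand": 0.0, "x": 0.0012, "y": 0.008, "z": 0, "roll": 0},
    {"hand": 0.0, "x": 0.0013, "y": 0.0085, "z": 0, "roll": 0},
    {"hand": 0.0, "x": 0.0013, "y": 0.0085, "z": 0, "roll": 0},
    {"hand": 0.0, "x": 0.0013, "y": 0.0085, "z": 0, "roll": 0},
  ],
)

```text
time_s: 19.73
tcp_pos: [573.3, -0.9, 47.6]
ee_rot: [0.759, 0.651, -0.0, -0.0]
ft_force: [-1.3, -0.3, -0.4]
finger_gap: 0.006
gripper_force: 0.0
```

Run:
```python
from h import *
s=manip.observe();print(s["tcp_pos"],J(s["tcp_pos"]),s["ft_force"])
```

```text
[573.34270114  -0.92931306  47.55457299] [ -7.45468367 -99.94630384  47.55457299] [-1.33444037 -0.3108614  -0.38104035]
```

Contact is expected near jig y = -97, so I'll close in with small steps.

Request:
apply_moves(
  moves=[
    {"hand": 0.0, "x": 0.0001, "y": 0.0005, "z": 0, "roll": 0},
    {"hand": 0.0, "x": 0.0001, "y": 0.001, "z": 0, "roll": 0},
    {"hand": 0.0, "x": 0.0002, "y": 0.0015, "z": 0, "roll": 0},
    {"hand": 0.0, "x": 0.0003, "y": 0.002, "z": 0, "roll": 0},
    {"hand": 0.0, "x": 0.0003, "y": 0.002, "z": 0, "roll": 0},
    {"hand": 0.0, "x": 0.0003, "y": 0.002, "z": 0, "roll": 0},
    {"hand": 0.0, "x": 0.0003, "y": 0.002, "z": 0, "roll": 0},
    {"hand": 0.0, "x": 0.0003, "y": 0.002, "z": 0, "roll": 0},
  ],
)

```text
time_s: 20.4
tcp_pos: [573.8, 0.9, 47.5]
ee_rot: [0.759, 0.651, -0.0, -0.0]
ft_force: [0.0, -0.2, 0.3]
finger_gap: 0.004
gripper_force: 0.0
```

Request:
apply_moves(
  moves=[
    {"hand": 0.0, "x": 0.0, "y": 0.0003, "z": 0, "roll": 0},
    {"hand": 0.0, "x": 0.0001, "y": 0.0005, "z": 0, "roll": 0},
    {"hand": 0.0, "x": 0.0001, "y": 0.0007, "z": 0, "roll": 0},
    {"hand": 0.0, "x": 0.0001, "y": 0.0007, "z": 0, "roll": 0},
    {"hand": 0.0, "x": 0.0001, "y": 0.0007, "z": 0, "roll": 0},
    {"hand": 0.0, "x": 0.0001, "y": 0.0007, "z": 0, "roll": 0},
    {"hand": 0.0, "x": 0.0001, "y": 0.0007, "z": 0, "roll": 0},
    {"hand": 0.0, "x": 0.0001, "y": 0.0007, "z": 0, "roll": 0},
  ],
)

```text
time_s: 21.07
tcp_pos: [573.9, 1.5, 47.5]
ee_rot: [0.759, 0.651, -0.0, 0.0]
ft_force: [-0.9, -2.1, 1.0]
finger_gap: 0.007
gripper_force: 1.3
```

Request:
apply_moves(
  moves=[
    {"hand": 0.0, "x": 0.0, "y": 0.0003, "z": 0, "roll": 0},
    {"hand": 0.0, "x": 0.0001, "y": 0.0005, "z": 0, "roll": 0},
    {"hand": 0.0, "x": 0.0001, "y": 0.0005, "z": 0, "roll": 0},
    {"hand": 0.0, "x": 0.0001, "y": 0.0005, "z": 0, "roll": 0},
    {"hand": 0.0, "x": 0.0001, "y": 0.0005, "z": 0, "roll": 0},
    {"hand": 0.0, "x": 0.0001, "y": 0.0005, "z": 0, "roll": 0},
    {"hand": 0.0, "x": 0.0001, "y": 0.0005, "z": 0, "roll": 0},
    {"hand": 0.0, "x": 0.0001, "y": 0.0005, "z": 0, "roll": 0},
  ],
)

```text
time_s: 21.73
tcp_pos: [573.9, 1.6, 47.5]
ee_rot: [0.759, 0.651, -0.0, 0.0]
ft_force: [-1.7, -4.6, 1.1]
finger_gap: 0.003
gripper_force: 2.6
```

Run:
```python
from h import *
s=manip.observe();print(s["tcp_pos"],J(s["tcp_pos"]),s["ft_force"])
```

```text
[573.86237695   1.57412959  47.51895292] [ -7.32411656 -97.39282772  47.51895292] [-1.66159966 -4.6465908   1.1163954 ]
```

Request:
apply_moves(
  moves=[
    {"hand": 0.0, "x": -0.0008, "y": -0.005, "z": 0, "roll": 0},
    {"hand": 0.0, "x": -0.02, "y": -0.003, "z": 0, "roll": 0},
    {"hand": 0.0, "x": -0.041, "y": 0.001, "z": 0, "roll": 0},
    {"hand": 0.0, "x": -0.041, "y": 0.001, "z": 0, "roll": 0},
    {"hand": 0.0, "x": -0.035, "y": 0.04, "z": 0, "roll": 0},
    {"hand": 0.0, "x": -0.029, "y": 0.08, "z": 0, "roll": 0},
    {"hand": 0.0, "x": -0.022, "y": 0.12, "z": 0, "roll": 0},
    {"hand": 0.0, "x": -0.022, "y": 0.124, "z": 0, "roll": 0},
  ],
)

```text
time_s: 22.4
tcp_pos: [553.1, 134.5, 47.5]
ee_rot: [0.757, 0.654, 0.001, -0.001]
ft_force: [-0.4, 0.8, -0.0]
finger_gap: 0.008
gripper_force: 0.0
```

Request:
apply_moves(
  moves=[
    {"hand": 0.0, "x": 0.005, "y": -0.001, "z": 0, "roll": 0},
    {"hand": 0.0, "x": 0.01, "y": -0.0015, "z": 0, "roll": 0},
    {"hand": 0.0, "x": 0.015, "y": -0.0023, "z": 0, "roll": 0},
    {"hand": 0.0, "x": 0.019, "y": -0.003, "z": 0, "roll": 0},
    {"hand": 0.0, "x": 0.0195, "y": -0.003, "z": 0, "roll": 0},
    {"hand": 0.0, "x": 0.0195, "y": -0.003, "z": 0, "roll": 0},
    {"hand": 0.0, "x": 0.0195, "y": -0.003, "z": 0, "roll": 0},
    {"hand": 0.0, "x": 0.0195, "y": -0.003, "z": 0, "roll": 0},
  ],
)

```text
time_s: 23.07
tcp_pos: [571.3, 122.9, 47.5]
ee_rot: [0.759, 0.651, -0.0, -0.0]
ft_force: [-0.4, 0.4, 0.2]
finger_gap: 0.007
gripper_force: 0.0
```

Run:
```python
from h import *
s=manip.observe();print(s["tcp_pos"],J(s["tcp_pos"]),s["ft_force"])
```

```text
[571.30951411 122.89897994  47.52071177] [-28.40791176  22.11328091  47.52071177] [-0.42305869  0.41619191  0.22223874]
```

Request:
apply_moves(
  moves=[
    {"hand": 0.0, "x": 0.0006, "y": -0.0001, "z": 0, "roll": 0},
    {"hand": 0.0, "x": 0.0012, "y": -0.0002, "z": 0, "roll": 0},
    {"hand": 0.0, "x": 0.0018, "y": -0.0003, "z": 0, "roll": 0},
    {"hand": 0.0, "x": 0.0022, "y": -0.0003, "z": 0, "roll": 0},
    {"hand": 0.0, "x": 0.0025, "y": -0.0004, "z": 0, "roll": 0},
    {"hand": 0.0, "x": 0.0028, "y": -0.0004, "z": 0, "roll": 0},
    {"hand": 0.0, "x": 0.0028, "y": -0.0004, "z": 0, "roll": 0},
    {"hand": 0.0, "x": 0.0028, "y": -0.0004, "z": 0, "roll": 0},
  ],
)

```text
time_s: 23.73
tcp_pos: [573.0, 123.0, 47.3]
ee_rot: [0.759, 0.651, -0.001, -0.001]
ft_force: [-8.4, 1.1, 6.1]
finger_gap: 0.007
gripper_force: 4.1
```

Request:
apply_moves(
  moves=[
    {"hand": 0.0, "x": 0.0005, "y": -0.0001, "z": 0, "roll": 0},
    {"hand": 0.0, "x": 0.001, "y": -0.0001, "z": 0, "roll": 0},
    {"hand": 0.0, "x": 0.001, "y": -0.0001, "z": -0.0001, "roll": 0},
    {"hand": 0.0, "x": 0.001, "y": -0.0001, "z": -0.0002, "roll": 0},
    {"hand": 0.0, "x": 0.001, "y": -0.0001, "z": -0.0003, "roll": 0},
    {"hand": 0.0, "x": 0.001, "y": -0.0001, "z": -0.0003, "roll": 0},
    {"hand": 0.0, "x": 0.001, "y": -0.0001, "z": -0.0003, "roll": 0},
    {"hand": 0.0, "x": 0.001, "y": -0.0001, "z": -0.0003, "roll": 0},
  ],
)

```text
time_s: 24.4
tcp_pos: [573.1, 123.1, 46.8]
ee_rot: [0.759, 0.651, -0.002, -0.002]
ft_force: [-13.1, 2.0, 8.9]
finger_gap: 0.003
gripper_force: 6.7
```

Request:
apply_moves(
  moves=[
    {"hand": 0.0, "x": 0.0002, "y": 0, "z": 0, "roll": 0},
    {"hand": 0.0, "x": 0.0003, "y": 0, "z": 0, "roll": 0},
    {"hand": 0.0, "x": 0.0003, "y": 0, "z": 0, "roll": 0},
    {"hand": 0.0, "x": 0.0003, "y": 0, "z": 0, "roll": 0},
    {"hand": 0.0, "x": 0.0003, "y": 0, "z": 0, "roll": 0},
    {"hand": 0.0, "x": 0.0003, "y": 0, "z": 0, "roll": 0},
    {"hand": 0.0, "x": 0.0003, "y": 0, "z": 0, "roll": 0},
    {"hand": 0.0, "x": 0.0003, "y": 0, "z": 0, "roll": 0},
  ],
)

```text
time_s: 25.07
tcp_pos: [573.1, 123.0, 46.9]
ee_rot: [0.759, 0.651, -0.002, -0.002]
ft_force: [-14.3, 2.5, 11.3]
finger_gap: 0.005
gripper_force: 7.6
```

Request:
apply_moves(
  moves=[
    {"hand": 0.0, "x": 0, "y": 0, "z": 0, "roll": 0},
    {"hand": 0.0, "x": 0, "y": 0, "z": 0, "roll": 0},
    {"hand": 0.0, "x": 0, "y": 0, "z": 0, "roll": 0},
    {"hand": 0.0, "x": 0, "y": 0, "z": 0, "roll": 0},
    {"hand": 0.0, "x": 0, "y": 0, "z": 0, "roll": 0},
    {"hand": 0.0, "x": 0, "y": 0, "z": 0, "roll": 0},
    {"hand": 0.0, "x": 0, "y": 0, "z": 0, "roll": 0},
    {"hand": 0.0, "x": 0, "y": 0, "z": 0, "roll": 0},
  ],
)

```text
time_s: 25.73
tcp_pos: [573.1, 123.1, 46.8]
ee_rot: [0.759, 0.651, -0.002, -0.002]
ft_force: [-15.3, 1.9, 11.2]
finger_gap: 0.007
gripper_force: 7.6
```

Run:
```python
from h import *
s=manip.observe();print(s["tcp_pos"],J(s["tcp_pos"]),s["ft_force"])
c=calibration("side");p,d=camera("side")
q=cv2.resize(p[160:320,230:430],None,fx=3.6,fy=3.6,interpolation=cv2.INTER_CUBIC); cv2.imwrite("pics/s2.png",q[...,::-1])
c=calibration("wrist");p,d=camera("wrist");np.savez("w6",p=p,R=c["R"],t=c["t"]);cv2.imwrite("pics/w6.png",cv2.resize(p[60:360,180:560],None,fx=2,fy=2)[...,::-1])
```

```text
[573.11050606 123.06979302  46.84508934] [-26.65425238  22.5576095   46.84508934] [-15.3488426    1.94304609  11.15586776]
```

View pics/w6.png

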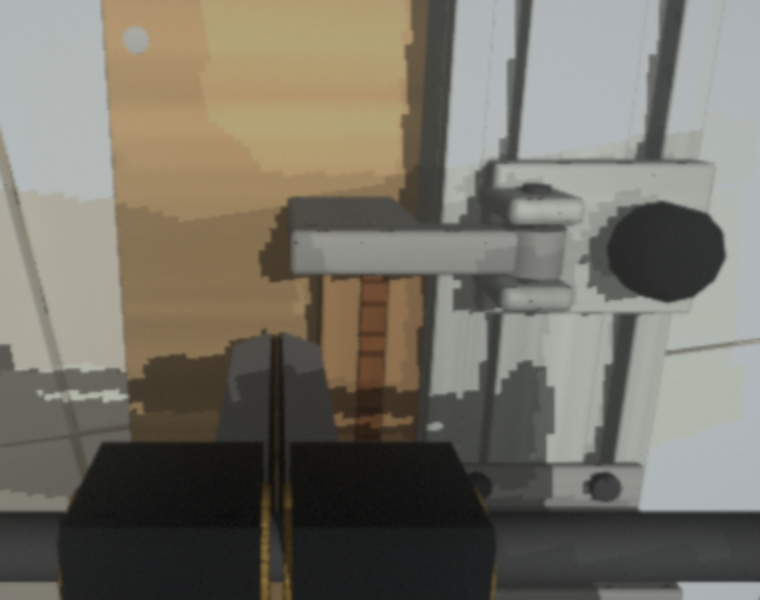

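View pics/s2.png

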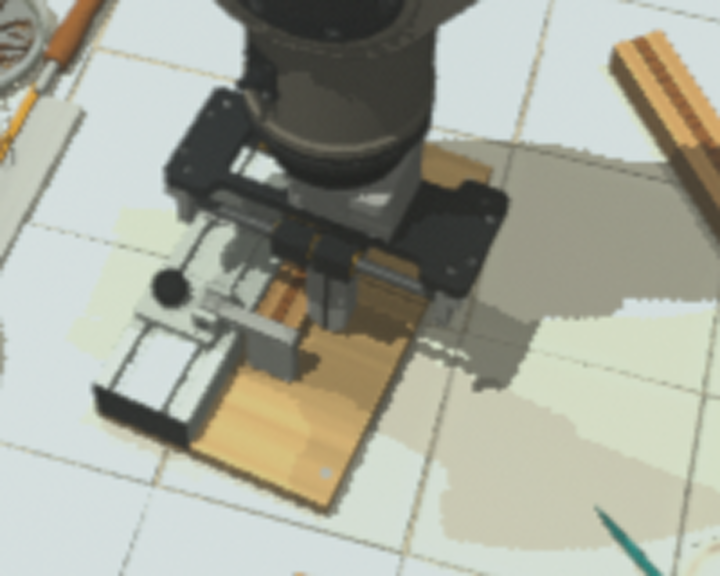

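Wrist view: the mount lies along the fence with its end under the hook at (372,275), and the finger is on its front face at (325,400). The side view shows the stop down and everything else untouched. The push is steady at about 15 N back and 11 N down, 37 mm from the slot, so I'll hand in.

```bash
python3 -c "
from station import manip
print(manip.close_job())"
```

```text
the job is handed in; nothing more can be done
None
```

The job is handed in (the hand-in call returned no verdict). The flip stop is down, and the mount lies core up, flush on the fence with its end against the stop. The arm is holding it with about 15 N back and 11 N down, 37 mm from the slot on the stop's side.

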